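# Lock away the last brass sheet holder

### The arm

A 6-joint arm with a two-finger parallel gripper is mounted at the origin on the work surface; the furniture and walls round the work are solid. World frame = base frame: x ahead of the robot, y to its left, z up, the work surface at z = 0. Lengths are in m, angles in rad, forces in N, time in s.
With the tool pointing down it reaches from about 0.3 to 1 m from the base axis. Payload 5.1 kg.
Tool frame: the origin (TCP) lies midway between the tips of the shut fingers; the grasp point (between the pads) lies 19 mm behind it; z points along the fingers, y is the line along which they close (so a half turn about z gives the same grasp; the last joint's range is limited). The gripper opens to 95 mm and grips with 3 to 60 N. Pads are 20 mm wide; open, the fingers measure 119 mm over their backs; the gripper's body (75 mm by 180 mm) begins 59 mm behind the grasp point.
Start: joints at [-0.083, 0.124, 1.65, -0, 1.367, -0.083], TCP at [0.65, -0, 0.215] pointing down, gripper open.
Joint ranges: [-2.61, 2.61], [-1.02, 2.33], [0.03, 2.71], [-1.35, 4.49], [0.32, 2.68], [-2.91, 2.91]. Speed limits (rad/s): [2.57, 2.57, 3.14, 3.14, 3.14, 3.14].

### API

Orientations are given as a rotation vector (axis times angle).
In Python, from workcell import arm gives the robot as it stands.
- The arm moves only by the tool send_rows, never from a script. Its argument "motion" is one flat list of numbers, 7 for each row, row after row: the shift along the tool's x, y, z normalised to -1 to 1, where 1 is 200 mm, then the turn, a rotation vector about the tool's x, y, z normalised to -1 to 1, where 1 is 360 degrees, then the opening in per cent of the stroke, from 0 (shut) to 100 (fully open). In form: [tx, ty, tz, ax, ay, az, gripper, tx, ty, tz, ax, ay, az, gripper, ...]. A call has exactly 8 rows; each row is the pose to reach, as a shift and turn from the pose commanded when the call began, along the tool's axes at that moment, turning the shorter way round; what a row does not reach only later rows make up. A row lasts 1/8 s, in which the tool goes at most 62.5 mm and 10.7 degrees, less where a joint would pass 70% of its speed; a pose out of reach is approached as far as the arm can. A call with a number of a shift or a turn outside -1 to 1 is refused whole. A call with a gripper value outside its range is refused whole. The fingers move at their own pace and stop on an object; "squeeze" is the grip in N (left out, the last holds). Time passes only in rows, so rows that repeat a pose let the fingers close, or fill a call up. It gives the time, the measured TCP pose, the force, the opening and the grip force at its end, in the units of the state.
- arm.observe(): the state, without advancing time (a new reading comes with each control period).
- arm.get_image(name): name is "scene" or "side" or "wrist"; returns the picture (400x640x3 uint8, red, green, blue); there is no depth.
- arm.get_calibration(name): a dict with "fx", "fy", "cx", "cy" (pixels), "eye" and "orientation" of the camera in the world; the wrist camera has in their place "mount" (4x4, takes a point from camera to tool coordinates, whose origin is the TCP and whose axes are the flange's). Camera axes: x right, y up, looking along -z (the intrinsics and any distortion apply to the point x, -y, -z); pixel columns grow to the right and rows downward; lengths in m; the calibration is good to about 2 mm. A picture is of the moment at which its call begins: read the wrist's pose just before it. get_calibration takes no time and is no camera call.
- arm.sign_off(): hands the job in; it is judged then, once.
The state is a dict: "clock": time; "qpos": joint angles; "joint_vel": joint speeds; "tau": joint torques, N m; "position": TCP position; "eef_rot": TCP orientation; "ft_force": force on the tool from outside, world axes, zero at the start; "wrist_torque": the same for the moment, N m; "opening": finger opening in m; "grasp_force": force on a finger pad.
Only numpy, scipy, OpenCV 4.12 (cv2) and the standard library are available. Lean on these libraries where they do the work, as an engineer would, in place of code of your own. Each camera call takes 0.05 s, during which the arm holds its last target. There are 200 camera calls.

### The job

One brass-coloured sheet holder is still lying on the bench among the black and copper ones: put it in the wooden box with the two other brass ones. Then slide the box's cover fully shut, swing the hasp down flat over the staple and push the locking pin home through the staple's loop. Leave everything else on the bench where it lies.

Things in the scene. Friction and masses are not known exactly. Their poses are not given: they have to be found in the camera images.
- holder_box: low plywood box, 130 (local x) x 220 (local y) x 59 mm high, screwed to the bench (it cannot move), with 4 mm ears at its ends; origin at the centre of its underside, z up. Compartment: local x -57..57, y -56..102 mm, inner floor 5 mm up; the side walls' lips reach 59 mm up and in to x = +-53 mm. A solid deck, y -110..-56, 55 mm high, carries the hasp's hinge.
- cover (a joint): aluminium cover, 120 x 165 x 4 mm, top 55 mm above the bench, sliding along the box's local y: 0 m = fully shut against the deck (cover over local y -55..110 mm), grows as it opens to local +y (0.126 m at most), baring the compartment from the deck's side. 1.5 N of friction: stays where it is left.
- cover_rib (a point): middle of the top of the black finger rib on the cover (70 mm along box x, 8 mm along box y, 12 mm tall, its top 67 mm above the bench); at box-local (0, 30 mm + cover opening). Push the rib towards box-local -y to shut the cover.
- staple (a point): middle of the top bar of the steel staple that stands on the cover: a loop of 6 mm round bar in the plane of box y and z, legs 22 mm apart, rising to 80 mm above the bench; clear opening 16 mm along y; at box-local (0, -40 mm + cover opening, 77 mm). It fits the hasp's slot only when the cover is shut.
- hasp (a joint): steel hasp strap hinged on the deck: 0 rad = flat over the staple, pointing to box-local +y; 1.57 = upright; more = leaning back away from the cover (2.3 at most). 56 mm wide, 3 mm thick, slot for the staple 16 mm wide, 26 to 64 mm from the hinge. The hinge is stiff (0.08 N m) and stays where it is left; push the strap's outer side to swing it over, then press it flat.
- hasp_hinge (a point): middle of the hasp's hinge axis, which runs along box x; at box-local (0, -84, 59) mm
- hasp_tip (a point): middle of the hasp's free end, 98 mm from the hinge axis. Once flat, press it on the solid end plate beyond the slot, clear of the staple (which rises 58 mm from the hinge at the farthest); it has a low bead (4 mm above the mid-plane) at the tip. On the outer side (the upper one when closed) two guide blocks for the pin, 37 to 51 mm from the hinge, stand 15 mm above the strap's mid-plane.
- locking_pin (a joint): captive brass pin, 8 mm thick, with a red knob, that slides across the hasp in its guide blocks: 0 m = home (through the staple's loop, knob against the guide block), grows as it is drawn out towards box-local -x, at most 0.042 m. Push the knob towards box-local +x to lock. Friction 1 N; clear of the slot when drawn more than 0.028 m.
- pin_knob (a point): centre of the outer end face of the pin's red knob (16 mm diameter, 14 mm long); with the hasp closed the knob's axis is 67.5 mm above the bench, parallel to box x, and the home position of this point is box-local (-44, -40) mm
- brass_holder_mid (a point): The brass-coloured one to put away: spring sheet holder (cylindrical fastener, 12 mm thick, 62-65 mm long, 16 g), lying on its side. The point is half-way up the thick part (40 mm long) that is grasped; local y runs along its length, local z up
- brass_inside_a_mid (a point): Brass spring sheet holder (cylindrical fastener, 12 mm thick, 62-65 mm long, 16 g), lying on its side. The point is half-way up the thick part (40 mm long) that is grasped; local y runs along its length, local z up. Already in the box.
- brass_inside_b_mid (a point): Brass spring sheet holder (cylindrical fastener, 12 mm thick, 62-65 mm long, 16 g), lying on its side. The point is half-way up the thick part (40 mm long) that is grasped; local y runs along its length, local z up. Already in the box.
- black_holder_a_mid (a point): Black spring sheet holder (cylindrical fastener, 12 mm thick, 62-65 mm long, 16 g), lying on its side. The point is half-way up the thick part (40 mm long) that is grasped; local y runs along its length, local z up. Leave alone.
- black_holder_b_mid (a point): Black spring sheet holder (cylindrical fastener, 12 mm thick, 62-65 mm long, 16 g), lying on its side. The point is half-way up the thick part (40 mm long) that is grasped; local y runs along its length, local z up. Leave alone.
- black_holder_c_mid (a point): Black spring sheet holder (cylindrical fastener, 12 mm thick, 62-65 mm long, 16 g), lying on its side. The point is half-way up the thick part (40 mm long) that is grasped; local y runs along its length, local z up. Leave alone.
- copper_holder_mid (a point): Copper-red spring sheet holder (cylindrical fastener, 12 mm thick, 62-65 mm long, 16 g), lying on its side. The point is half-way up the thick part (40 mm long) that is grasped; local y runs along its length, local z up. Leave alone.
- angle_clip_mid (a point): drilled aluminium angle clip, 52 x 31 x 25 mm; point half-way up. Leave alone.
- green_roll_mid (a point): roll of green tape, 80 mm across, 18 mm high, lying flat; point at its centre. Leave alone.
- oil_bottle_mid (a point): white oil bottle with red cap, 52 mm across, 140 mm high, standing; point half-way up. Leave alone.

How it is judged:
On the way, in this order (a step that is already met when the one before it is completed fails the run):
1. the brass sheet holder from the bench lies in the box's compartment, let go, with the cover still open (x of brass_holder_mid in the frame of holder_box between -0.057 and 0.057 m and y of brass_holder_mid in the frame of holder_box between -0.056 and 0.102 m and z of brass_holder_mid in the frame of holder_box between 0 and 0.045 m and contact force between the fingers and brass_holder below 0.05 N and linear speed of brass_holder below 0.03 m/s and value of joint cover above 0.06 m), for 0.1 s.
2. the cover is fully shut (value of joint cover below 0.004 m), for 0.1 s.
3. the hasp lies flat over the staple, the cover still shut (value of joint cover below 0.004 m and value of joint hasp below 0.06 rad), for 0.1 s.
4. the pin is home through the loop, the hasp still flat (all of step 3 and value of joint locking_pin below 0.004 m), for 0.1 s.
At the end, for the whole second after the job is handed in: All three brass sheet holders lie in the box's compartment at rest, the cover is shut to within 4 mm, the hasp lies flat over the staple to within 0.06 rad and the pin is home to within 4 mm (all of step 4 and x of brass_holder_mid in the frame of holder_box between -0.057 and 0.057 m and y of brass_holder_mid in the frame of holder_box between -0.056 and 0.102 m and z of brass_holder_mid in the frame of holder_box between 0 and 0.045 m and x of brass_inside_a_mid in the frame of holder_box between -0.057 and 0.057 m and y of brass_inside_a_mid in the frame of holder_box between -0.056 and 0.102 m and z of brass_inside_a_mid in the frame of holder_box between 0 and 0.045 m and x of brass_inside_b_mid in the frame of holder_box between -0.057 and 0.057 m and y of brass_inside_b_mid in the frame of holder_box between -0.056 and 0.102 m and z of brass_inside_b_mid in the frame of holder_box between 0 and 0.045 m and linear speed of brass_holder below 0.02 m/s and velocity of joint hasp below 0.05 rad/s); the robot touches nothing.
It fails at once if a black or copper sheet holder is shifted more than 30 mm (distance of any of black_holder_a_mid, black_holder_b_mid, black_holder_c_mid, copper_holder_mid from where it was at the start of the episode above 0.03 m).
It fails at once if the angle clip, the tape or the oil bottle is shifted more than 30 mm (distance of any of angle_clip_mid, green_roll_mid, oil_bottle_mid from where it was at the start of the episode above 0.03 m).
It also fails if it takes over 69 s, if anything falls off the work surface, if the arm or the gripper's body presses on something with over 40 N, if the wrist force passes 120 N, or if a joint passes its speed limit or range.

## Working session

There is one attempt and no reset: what is moved stays moved. The work goes in short steps, Python scripts to look and compute and a tool call to move; the robot and the scene stay as the last step left them, time stands still between calls to the robot, and variables do not carry over. Pictures are saved under pics/ and viewed, at most 10 in all, crops included, and the job is handed in when it is done.

Besides the shell and the picture viewer there is one more tool, called after "Call:" as name(argument=value, ...), one argument or row to a line, values as JSON. send_rows: Moves the arm, as the interface text tells. Its arguments: {"type":"object","properties":{"motion":{"type":"array","items":{"type":"number"}},"squeeze":{"type":"number"}},"required":["motion"]}

```bash
mkdir -p pics; ls; python3 - <<'E'
from workcell import arm
import cv2
s=arm.observe();print(s)
for n in("scene","side"):
    cv2.imwrite(f"pics/{n}0.png",cv2.cvtColor(arm.get_image(n),cv2.COLOR_RGB2BGR))
    print(arm.get_calibration(n))
print(arm.get_calibration("wrist"))
E
```

```text
pics
{'clock': 0.0, 'qpos': array([-8.25843160e-02,  1.24558476e-01,  1.65164820e+00,  4.62030464e-05,
        1.36749718e+00, -8.25866211e-02]), 'joint_vel': array([-0.00123198, -0.00023983,  0.00052252,  0.0012278 ,  0.00019466,
        0.00129876]), 'tau': array([-6.25927078e-04, -4.17603564e+01, -3.59935069e+01,  7.73367751e-02,
        4.92534391e-02, -1.75303944e-04]), 'position': array([6.49367574e-01, 4.67407286e-05, 2.13367763e-01]), 'eef_rot': array([-2.22028907e+00, -2.22027337e+00,  2.08821259e-03]), 'ft_force': array([-0.55240472, -0.13308006, -0.87946499]), 'wrist_torque': array([0.00975739, 0.01581261, 0.00693447]), 'grasp_force': 0.0, 'opening': 0.0950629700624843}
{'fx': 362.8930571458706, 'fy': 362.8930571458706, 'cx': 319.72713784791046, 'cy': 192.0731853238666, 'eye': array([-0.16944224, -0.52768552,  0.59047789]), 'orientation': array([ 0.97521044, -0.48036333, -0.84217206])}
{'fx': 477.0106139868571, 'fy': 477.0106139868571, 'cx': 312.45893068488556, 'cy': 203.49670393514498, 'eye': array([ 0.20032811, -0.97023255,  0.82546891]), 'orientation': array([ 0.94489296, -0.16003411, -0.33166633])}
{'fx': 294.53698138977427, 'fy': 294.53698138977427, 'cx': 319.6466506798095, 'cy': 201.51593569288806, 'mount': array([[ 6.93307905e-04,  9.63065811e-01,  2.69265229e-01,
         7.71675284e-02],
       [ 9.99999613e-01, -5.21661149e-04, -7.09016977e-04,
        -2.41770394e-04],
       [-5.42364801e-04,  2.69265616e-01, -9.63065799e-01,
        -1.70867685e-01],
       [ 0.00000000e+00,  0.00000000e+00,  0.00000000e+00,
         1.00000000e+00]])}
```

View pics/scene0.png

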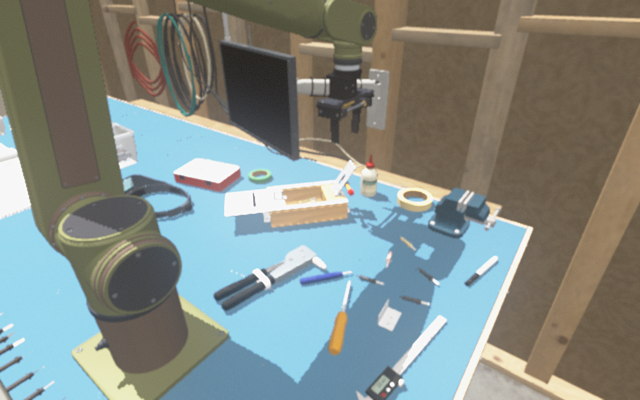

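View pics/side0.png

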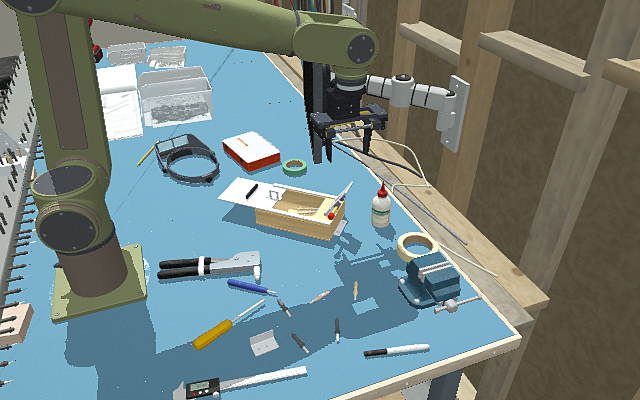

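The side view shows the brass holder at about (356,290), copper at (320,296), blacks at (283,308), (337,328) and (300,343). The box has its cover open towards the robot, and the red knob is at (331,216). Next I'll enlarge the box in both views.

```bash
cat > h.py <<'E'
import numpy as np,cv2
from scipy.spatial.transform import Rotation as R
from workcell import arm
def cam(n,s=None):
    c=arm.get_calibration(n)
    if 'mount' in c:
        s=s or arm.observe(); T=np.eye(4);T[:3,:3]=R.from_rotvec(s['eef_rot']).as_matrix();T[:3,3]=s['position']
        M=T@c['mount'];return c,M[:3,3],M[:3,:3]
    return c,np.array(c['eye']),R.from_rotvec(c['orientation']).as_matrix()
def ray(C,u,v):
    c,e,M=C
    d=M@np.array([(u-c['cx'])/c['fx'],-(v-c['cy'])/c['fy'],-1]);return e,d/np.linalg.norm(d)
def plane(C,u,v,z):
    e,d=ray(C,u,v);return e+d*(z-e[2])/d[2]
def proj(C,p):
    c,e,M=C;q=M.T@(np.asarray(p)-e);return c['cx']-c['fx']*q[0]/q[2],c['cy']+c['fy']*q[1]/q[2]
def tri(A,ua,B,ub):
    e1,d1=ray(A,*ua);e2,d2=ray(B,*ub)
    t=np.linalg.lstsq(np.c_[d1,-d2],e2-e1,rcond=None)[0]
    p,q=e1+t[0]*d1,e2+t[1]*d2;return (p+q)/2,np.linalg.norm(p-q)
E
python3 - <<'E'
from h import *
a=cv2.imread('pics/scene0.png');b=cv2.imread('pics/side0.png')
A=cv2.resize(a[150:240,215:365],(800,480),interpolation=cv2.INTER_CUBIC)[:, :]
B=cv2.resize(b[165:250,210:370],None,fx=5,fy=5,interpolation=cv2.INTER_CUBIC)
cv2.imwrite('pics/crop.png',np.vstack([cv2.resize(A,(500,300)),cv2.resize(B,(500,265))]))
S=cam('side');C=cam('scene')
for n,p in dict(brass=(356,290),copper=(320,296),bl1=(283,308),bl2=(337,328),bl3=(300,343),clip=(262,342),).items():print(n,plane(S,*p,.006))
print(plane(C,408,243,.006))
def red(im,box):
    x0,y0,x1,y1=box;h=cv2.cvtColor(im[y0:y1,x0:x1],cv2.COLOR_BGR2HSV)
    m=((h[...,0]<6)|(h[...,0]>174))&(h[...,1]>150)&(h[...,2]>100);v,u=np.nonzero(m);return u.mean()+x0,v.mean()+y0,m.sum()
r1=red(a,(325,165,358,205));r2=red(b,(315,200,345,225));print(r1,r2,tri(C,r1[:2],S,r2[:2]))
E
```

```text
brass [ 0.56696452 -0.25266645  0.006     ]
copper [ 0.48062903 -0.24037258  0.006     ]
bl1 [ 0.38887672 -0.24499338  0.006     ]
bl2 [ 0.48126809 -0.34136927  0.006     ]
bl3 [ 0.39318063 -0.35056159  0.006     ]
clip [ 0.31904801 -0.31972045  0.006     ]
[ 0.56768553 -0.2566633   0.006     ]
(np.float64(350.0), np.float64(191.28571428571428), np.int64(7)) (np.float64(330.57575757575756), np.float64(215.75757575757575), np.int64(33)) (array([ 0.57532143, -0.06960351,  0.0944822 ]), np.float64(0.0003687672231202594))
```

View pics/crop.png

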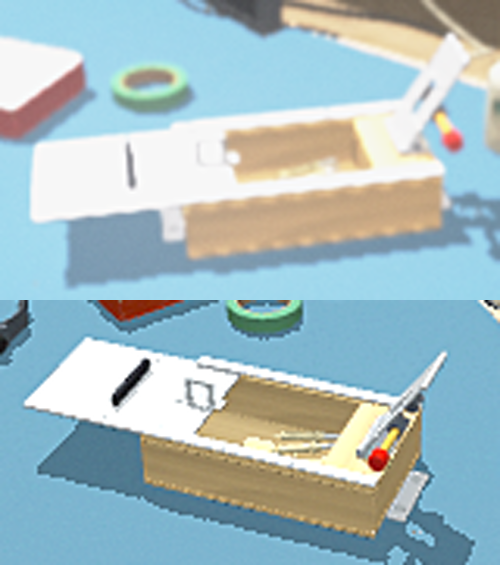

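The crop shows the cover about 0.12 m open, the hasp leaning back at the far (+X) end, and the two brass holders on the box floor. The knob is on the near side, so box +y is roughly world -X. Next is the wrist view.

```bash
python3 - <<'E'
from h import *
im=cv2.cvtColor(arm.get_image("wrist"),cv2.COLOR_RGB2BGR);cv2.imwrite('pics/w0.png',im)
C=cam('wrist')
for p in [(.567,-.253,.006),(.575,-.07,.094),(.48,-.24,.006)]:print(proj(C,p))
E
```

```text
(np.float64(266.15251371915224), np.float64(341.8156480963929))
(np.float64(251.1199453223495), np.float64(260.02455090248384))
(np.float64(208.8163358913713), np.float64(334.6341673423695))
```

View pics/w0.png

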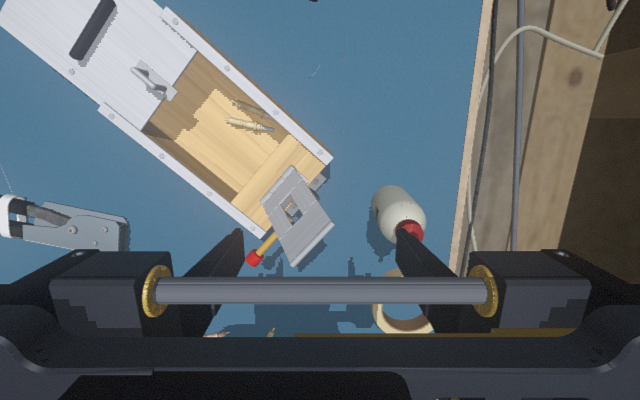

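The wrist view shows the deck-end corners at about (332,158) and (258,238), the knob at (253,258), the rib at (93,27) and the staple at (153,82). The projected knob agrees to 2 px.

```bash
python3 - <<'E'
from h import *
im=cv2.imread('pics/w0.png');C=cam('wrist')
a=plane(C,332,158,.059);b=plane(C,258,238,.059);print(a,b,np.linalg.norm(a-b))
# outer lip edges
e1=plane(C,166,9,.059);e2=plane(C,99,108,.059)
print(e1,e2,'dirs',(e1-a)/np.linalg.norm(e1-a),(e2-b)/np.linalg.norm(e2-b), np.linalg.norm(e1-a),np.linalg.norm(e2-b))
# rib mask
h=cv2.cvtColor(im,cv2.COLOR_BGR2HSV)[:70,50:130]
m=(h[...,2]<70).astype('u1');cs,_=cv2.findContours(m,0,1);c=max(cs,key=cv2.contourArea);r=cv2.minAreaRect(c);print(r)
u,v=r[0];rib=plane(C,u+50,v,.065);print('rib',rib)
bx=cv2.boxPoints(r)+[50,0];print([plane(C,*q,.067)[:2].round(4) for q in bx])
print('staple',plane(C,153,82,.07))
for q in [(297,167),(262,203),(334,224),(294,265)]:print(q,plane(C,*q,.06)[:2])
# brass
S=cam('side');b=cv2.imread('pics/side0.png')
for n,K,f,bo in(('side',S,'side0',(345,275,368,305)),('scene',cam('scene'),'scene0',(395,232,420,252))):
    I=cv2.imread(f'pics/{f}.png');x0,y0,x1,y1=bo;h=cv2.cvtColor(I[y0:y1,x0:x1],cv2.COLOR_BGR2HSV)
    m=((h[...,0]<40)&(h[...,1]>50)&(h[...,2]>90)).astype('u1');cs,_=cv2.findContours(m,0,1);c=max(cs,key=cv2.contourArea)
    c=c.reshape(-1,2)+[x0,y0];vx,vy,xx,yy=cv2.fitLine(c.astype('f4'),2,0,.01,.01).ravel()
    t=(c-[xx,yy])@[vx,vy];P=[plane(K,xx+k*vx,yy+k*vy,.006) for k in(t.min(),t.max())]
    print(n,len(c),P,np.linalg.norm(P[0]-P[1]),np.mean(P,0))
E
```

```text
[0.66283012 0.03599498 0.059     ] [ 0.57598564 -0.05892732  0.059     ] 0.12865538087389808
[0.49995368 0.18009395 0.059     ] [0.41642882 0.08837879 0.059     ] dirs [-0.74896014  0.66261505  0.        ] [-0.73475091  0.67833702  0.        ] 0.21747011511142647 0.21715770829310482Traceback (most recent call last):
  File "<stdin>", line 9, in <module>
ValueError: max() iterable argument is empty
```

```bash
python3 - <<'E'
from h import *
im=cv2.imread('pics/w0.png');C=cam('wrist')
px=[(332,158),(166,9),(258,238),(99,108)]
P=np.array([plane(C,*p,.059)[:2] for p in px]);ctr=P.mean(0)
L=np.array([(65,-110),(65,110),(-65,-110),(-65,110)])/1e3
z=(P-ctr)@[1,1j];w=L@[1,1j];th=np.angle((z*w.conj()).sum());print('ctr',ctr,'yaw',th,'res',abs(z-w*np.exp(1j*th)))
Rm=np.array([[np.cos(th),-np.sin(th)],[np.sin(th),np.cos(th)]]);loc=lambda p:Rm.T@(p[:2]-ctr)
h=cv2.cvtColor(im,cv2.COLOR_BGR2HSV)[:70,60:125]
m=(h[...,2]<120).astype('u1');cs,_=cv2.findContours(m,0,1);c=max(cs,key=cv2.contourArea);r=cv2.minAreaRect(c);print(r)
print('rib loc',[loc(plane(C,*(q+[60,0]),.063)) for q in [np.array(r[0])]])
print('staple',loc(plane(C,153,82,.075)))
for q in [(297,167),(262,203),(334,224),(294,265)]:print(q,loc(plane(C,*q,.06)))
print('knob',loc(np.array([.5753,-.0696])))
for n,f,bo in(('side','side0',(345,275,368,305)),('scene','scene0',(395,232,420,252))):
    K=cam(n);I=cv2.imread(f'pics/{f}.png');x0,y0,x1,y1=bo;h=cv2.cvtColor(I[y0:y1,x0:x1],cv2.COLOR_BGR2HSV)
    m=((h[...,0]<40)&(h[...,1]>50)&(h[...,2]>90)).astype('u1');v,u=np.nonzero(m)
    c=np.c_[u,v]+[x0,y0];vx,vy,xx,yy=cv2.fitLine(c.astype('f4'),2,0,.01,.01).ravel()
    t=(c-[xx,yy])@[vx,vy];P=[plane(K,xx+k*vx,yy+k*vy,.006)[:2] for k in(t.min(),t.max())]
    print(n,len(c),P,np.linalg.norm(P[0]-P[1]),np.mean(P,0),np.arctan2(*(P[1]-P[0])[::-1]))
E
```

```text
ctr [0.53879957 0.0613851 ] yaw 0.8346324938641513 res [0.00116864 0.00345905 0.0018471  0.00307811]
((32.22138595581055, 28.633859634399414), (14.925558090209961, 69.47349548339844), 31.159305572509766)
rib loc [array([-0.00015876,  0.15002937])]
staple [0.00203449 0.07340568]
(297, 167) [ 0.03118525 -0.08689909]
(262, 203) [-0.02706496 -0.08443374]
(334, 224) [ 0.00971521 -0.16291358]
(294, 265) [-0.0617759  -0.16296454]
knob [-0.07255826 -0.1149986 ]
side 36 [array([ 0.55969408, -0.263571  ]), array([ 0.57644246, -0.22788944])] 0.039416780507052426 [ 0.56806827 -0.24573022] 1.1319394639108267
scene 25 [array([ 0.57757109, -0.23253458]), array([ 0.5617667 , -0.26438342])] 0.03555456403816728 [ 0.56966889 -0.248459  ] -2.0314244748014714
```

Call:
send_rows(
  motion=[-0.3,-0.1,0,0,0,0.03,55,-0.6,-0.2,0,0,0,0.07,55,-0.9,-0.3,0,0,0,0.07,55,-1,-0.4,0,0,0,0.07,55,-1,-0.4,0.1,0,0,0.07,55,-1,-0.4,0.25,0,0,0.07,55,-1,-0.4,0.25,0,0,0.07,55,-1,-0.4,0.25,0,0,0.07,55],
)

```text
clock: 1.15
position: [0.5705, -0.1993, 0.1647]
eef_rot: [-2.651, -1.685, -0.0]
ft_force: [0.3, 0.7, 0.2]
opening: 0.0524
grasp_force: 0.0
```

```bash
python3 - <<'E'
from h import *
s=arm.observe();print(s['position'],R.from_rotvec(s['eef_rot']).as_matrix().round(3),s['clock'])
im=cv2.cvtColor(arm.get_image("wrist"),cv2.COLOR_RGB2BGR);C=cam('wrist',s)
u,v=proj(C,(.569,-.248,.006));print(u,v)
x0,y0,x1,y1=[int(k) for k in(max(u-70,0),max(v-60,0),u+70,min(v+50,280))]
h=cv2.cvtColor(im[y0:y1,x0:x1],cv2.COLOR_BGR2HSV)
m=((h[...,0]>8)&(h[...,0]<40)&(h[...,1]>50)&(h[...,2]>80)).astype('u1')
print(m.sum())
vv,uu=np.nonzero(m);c=np.c_[uu,vv]+[x0,y0]
vx,vy,xx,yy=cv2.fitLine(c.astype('f4'),2,0,.01,.01).ravel()
t=(c-[xx,yy])@[vx,vy];P=[plane(C,xx+k*vx,yy+k*vy,.006)[:2] for k in(t.min(),t.max())]
print(xx,yy,P,np.linalg.norm(P[0]-P[1]),np.mean(P,0))
cv2.imwrite('pics/w1.png',cv2.resize(im[max(int(v)-110,0):int(v)+110,max(int(u)-140,0):int(u)+140],None,fx=2.5,fy=2.5))
E
```

```text
[ 0.57049887 -0.19928046  0.16472952] [[ 0.425  0.905 -0.   ]
 [ 0.905 -0.425  0.   ]
 [ 0.    -0.    -1.   ]] 1.15
336.38136070226784 225.5385229739631
24
392.83334 264.04166 [array([ 0.56367583, -0.24507752]), array([ 0.62213834, -0.34132091])] 0.11260841377882279 [ 0.59290708 -0.29319921]
```

View pics/w1.png

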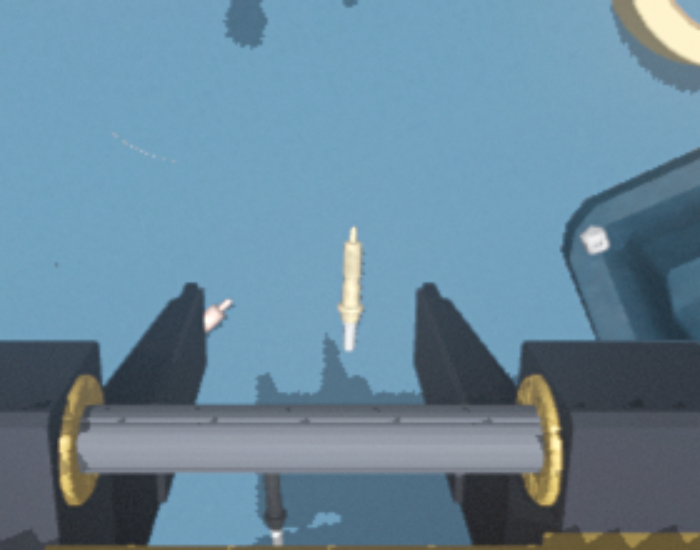

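The brass holder lies upright in the crop, with its thick part from (352,240) to (348,318). That puts its middle at full-image pixel (336,227), close to the earlier estimate, and it already lines up with the fingers.

Call:
send_rows(
  motion=[-0.23,0.1,0.1,0,0,0,55,-0.23,0.1,0.35,0,0,0,55,-0.23,0.1,0.6,0,0,0,55,-0.23,0.1,0.75,0,0,0,55,-0.23,0.1,0.8,0,0,0,55,-0.23,0.1,0.805,0,0,0,55,-0.23,0.1,0.805,0,0,0,5,-0.23,0.1,0.805,0,0,0,0],
  squeeze=15,
)

```text
clock: 2.2
position: [0.5697, -0.2508, 0.0056]
eef_rot: [2.65, 1.682, 0.002]
ft_force: [-0.7, 0.3, 0.2]
opening: 0.038
grasp_force: 0.0
```

Call:
send_rows(
  motion=[0,0,0,0,0,0,0,0,0,0,0,0,0,0,0,0,0,0,0,0,0,0,0,-0.1,0,0,0,0,0,0,-0.3,0,0,0,0,0,0,-0.5,0,0,0,0,0,0,-0.7,0,0,0,0,0,0,-0.7,0,0,0,0],
)

```text
clock: 3.2
position: [0.5713, -0.2517, 0.1501]
eef_rot: [2.645, 1.679, 0.008]
ft_force: [0.4, -0.5, 0.2]
opening: 0.0121
grasp_force: 15.0
```

```bash
cat >> h.py <<'E'
ctr=np.array([.5388,.0614]);th=.8346
Rm=np.array([[np.cos(th),-np.sin(th)],[np.sin(th),np.cos(th)]])
def loc(p):return Rm.T@(np.asarray(p)[:2]-ctr)
def wor(x,y,z):return np.r_[Rm@[x,y]+ctr,z]
def delta(p,tipyaw=th):
    s=arm.observe();M=R.from_rotvec(s['eef_rot']).as_matrix()
    ya=np.arctan2(M[1,1],M[0,1])
    print('clock',s['clock'],'shift/200mm',(M.T@(np.asarray(p)-s['position'])/.2).round(3),'turn',(-((tipyaw-ya+np.pi)%(2*np.pi)-np.pi)/2/np.pi).round(4),'loc',loc(s['position']),s['position'][2],'q6',s['qpos'][5])
E
python3 - <<'E'
from h import *
delta(wor(-.015,0,.15))
im=cv2.imread('pics/w0.png');s=dict(position=np.array([.64937,0,.21337]),eef_rot=np.array([-2.22029,-2.22027,.00209]));C=cam('wrist',s)
for q in [(235,100),(278,117),(226,121),(272,129)]:print(loc(plane(C,*q,.011)))
E
```

```text
clock 3.2 shift/200mm [ 1.275 -0.836 -0.009] turn -0.2028 loc [-0.21014869 -0.23434019] 0.15013576118115504 q6 -0.061103893115074845
[0.03327312 0.01952276]
[ 0.05294611 -0.03136187]
[0.00659319 0.01272558]
[ 0.037097   -0.03503376]
```

Call:
send_rows(
  motion=[0.1,-0.05,-0.2,0,0,-0.025,0,0.3,-0.2,-0.25,0,0,-0.05,0,0.5,-0.35,-0.25,0,0,-0.08,0,0.7,-0.5,-0.25,0,0,-0.11,0,0.9,-0.6,-0.25,0,0,-0.14,0,1,-0.75,-0.25,0,0,-0.17,0,1,-0.8,-0.25,0,0,-0.203,0,1,-0.8,-0.25,0,0,-0.203,0],
)

```text
clock: 4.2
position: [0.5081, -0.0005, 0.1931]
eef_rot: [-1.128, -2.931, 0.0]
ft_force: [0.1, 0.1, -1.1]
opening: 0.0118
grasp_force: 15.0
```

```bash
python3 - <<'E'
from h import *
s=arm.observe();print(s['opening'],s['grasp_force'])
delta(wor(-.024,-.005,.014))
E
```

```text
0.011798996965660297 14.998770207166672
clock 4.2 shift/200mm [0.068 0.213 0.895] turn 0.0002 loc [-0.066515   -0.01880862] 0.1930860366693404 q6 -0.9425019618811878
```

Call:
send_rows(
  motion=[0.07,0.2,0,0,0,0,0,0.07,0.213,0.3,0,0,0,0,0.07,0.213,0.55,0,0,0,0,0.07,0.213,0.75,0,0,0,0,0.07,0.213,0.86,0,0,0,0,0.07,0.213,0.89,0,0,0,0,0.07,0.213,0.895,0,0,0,0,0.07,0.213,0.895,0,0,0,25],
)

```text
clock: 5.2
position: [0.5283, 0.0397, 0.016]
eef_rot: [1.129, 2.929, 0.001]
ft_force: [0.8, -0.5, -0.1]
opening: 0.0172
grasp_force: 0.0
```

Call:
send_rows(
  motion=[0,0,0,0,0,0,25,0,0,0,0,0,0,25,0,0,-0.1,0,0,0,25,0,0,-0.3,0,0,0,25,0,0,-0.55,0,0,0,25,0,0,-0.8,0,0,0,0,0,0,-0.9,0,0,0,0,0,0,-0.9,0,0,0,0],
)

```text
clock: 6.2
position: [0.5278, 0.0399, 0.196]
eef_rot: [1.128, 2.929, 0.002]
ft_force: [0.1, -0.4, -0.0]
opening: 0.0018
grasp_force: 0.0
```

```bash
python3 - <<'E'
from h import *
im=cv2.cvtColor(arm.get_image("wrist"),cv2.COLOR_RGB2BGR);cv2.imwrite('pics/w2.png',im)
C=cam('wrist')
print('tgt px',proj(C,wor(-.024,-.005,.011)),'rib px',proj(C,wor(0,.15,.067)))
delta(wor(0,.19,.07))
E
```

```text
tgt px (np.float64(318.92533734271234), np.float64(183.86696330142212)) rib px (np.float64(345.59318905973436), np.float64(28.717646272076735))
clock 6.25 shift/200mm [0.977 0.122 0.619] turn 0.0002 loc [-0.02404622 -0.00543901] 0.19379442220083 q6 -0.8615888042460913
```

View pics/w2.png

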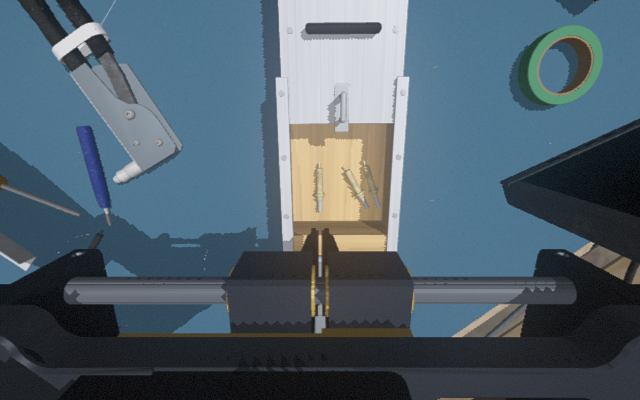

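The holder lies at (319,187), separate from the other two at (355,187) and (371,183), with the cover still open. The rib is at (343,28). Next I'll push the rib with shut fingers.

Call:
send_rows(
  motion=[0.2,0.12,0,0,0,0,0,0.5,0.12,0,0,0,0,0,0.8,0.12,0,0,0,0,0,0.93,0.12,0.05,0,0,0,0,0.93,0.12,0.3,0,0,0,0,0.93,0.12,0.5,0,0,0,0,0.93,0.12,0.65,0,0,0,0,0.93,0.12,0.665,0,0,0,0],
)

```text
clock: 7.25
position: [0.4013, 0.1813, 0.0568]
eef_rot: [-1.126, -2.925, 0.009]
ft_force: [0.4, -0.1, -0.1]
opening: 0.0002
grasp_force: 0.0
```

```bash
python3 - <<'E'
from h import *
print(arm.observe()['ft_force']);delta(wor(0,.044,.06))
E
```

```text
[ 0.41498622 -0.08957228 -0.05217671]
clock 7.25 shift/200mm [-0.692  0.016 -0.019] turn 0.0002 loc [-0.00345729  0.18236903] 0.05684890782816791 q6 -0.5334855417470743
```

Call:
send_rows(
  motion=[-0.05,0.02,-0.015,0,0,0,0,-0.15,0.02,-0.015,0,0,0,0,-0.25,0.02,-0.015,0,0,0,0,-0.35,0.02,-0.015,0,0,0,0,-0.45,0.02,-0.015,0,0,0,0,-0.55,0.02,-0.015,0,0,0,0,-0.62,0.02,-0.015,0,0,0,0,-0.65,0.02,-0.015,0,0,0,0],
)

```text
clock: 8.25
position: [0.5048, 0.0974, 0.0645]
eef_rot: [-1.13, -2.931, 0.001]
ft_force: [-1.2, 1.5, 1.4]
opening: 0.0004
grasp_force: 0.8
```

Call:
send_rows(
  motion=[-0.01,0,0,0,0,0,0,-0.02,0,0,0,0,0,0,-0.03,0,0,0,0,0,0,-0.04,0,0,0,0,0,0,-0.05,0,0,0,0,0,0,-0.055,0,0,0,0,0,0,-0.06,0,0,0,0,0,0,-0.06,0,0,0,0,0,0],
)

```text
clock: 9.25
position: [0.5088, 0.0938, 0.0642]
eef_rot: [-1.125, -2.919, -0.004]
ft_force: [-14.2, 13.0, 10.3]
opening: 0.0003
grasp_force: 9.8
```

```bash
python3 - <<'E'
from h import *
print(arm.observe()['ft_force']);delta(wor(0,.044,.06))
E
```

```text
[-14.20007358  13.03083328  10.25060974]
clock 9.25 shift/200mm [-0.    -0.019  0.021] turn 0.0001 loc [0.00389333 0.04395962] 0.0641884302593643 q6 -0.7648654750516656
```

Call:
send_rows(
  motion=[0.03,0,0,0,0,0,0,0.03,0,-0.1,0,0,0,0,0.03,-0.02,-0.4,0,0,0,0,0.0,-0.02,-0.7,0,0,0,0,-0.2,-0.02,-0.85,0,0,0,0,-0.4,-0.02,-0.85,0,0,0,0,-0.6,-0.02,-0.85,0,0,0,0,-0.6,-0.02,-0.85,0,0,0,0],
)

```text
clock: 10.25
position: [0.6008, 0.0048, 0.2342]
eef_rot: [1.132, 2.93, -0.001]
ft_force: [-0.0, -0.0, -0.8]
opening: 0.0006
grasp_force: 0.0
```

```bash
python3 - <<'E'
from h import *
S=cam('side');print('bottle',loc(plane(S,380,224,0)))
W=cv2.cvtColor(arm.get_image("wrist"),cv2.COLOR_RGB2BGR);b=cv2.cvtColor(arm.get_image("side"),cv2.COLOR_RGB2BGR)
c=cv2.resize(b[160:260,210:390],(720,400),interpolation=cv2.INTER_CUBIC)
cv2.imwrite('pics/m3.png',np.vstack([cv2.resize(c,(540,300)),cv2.resize(W[:300],(540,253))]))
delta(wor(0,-.17,.13))
E
```

```text
bottle [ 0.06036655 -0.21554502]
clock 10.35 shift/200mm [-0.442 -0.     0.521] turn 0.0001 loc [ 4.47942488e-05 -8.16861869e-02] 0.23417761435845413 q6 -0.9136426119591512
```

View pics/m3.png

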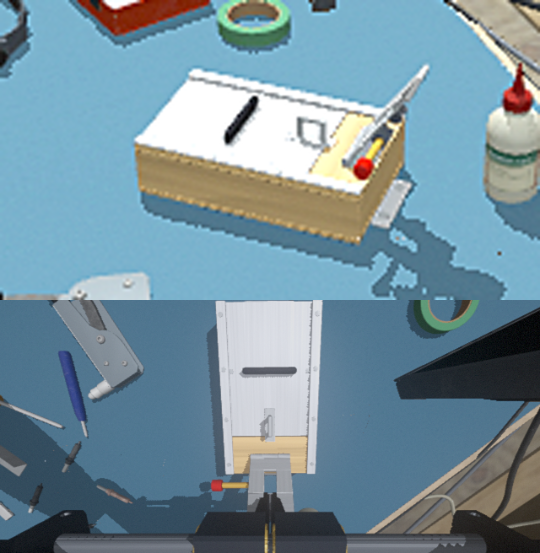

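The cover is shut and the hasp still leans back, with the bottle well clear at box-local (60,-216) mm. Next I'll bring the fingers down behind the hasp.

Call:
send_rows(
  motion=[-0.2,0,0,0,0,0,0,-0.42,0,0,0,0,0,0,-0.42,0,0.05,0,0,0,0,-0.42,0,0.25,0,0,0,0,-0.42,0,0.4,0,0,0,0,-0.42,0,0.5,0,0,0,0,-0.42,0,0.52,0,0,0,0,-0.42,0,0.52,0,0,0,0],
)

```text
clock: 11.35
position: [0.6621, -0.0493, 0.1316]
eef_rot: [1.128, 2.931, 0.0]
ft_force: [0.5, -0.5, 0.3]
opening: 0.0002
grasp_force: 0.0
```

```bash
python3 - <<'E'
from h import *
print(arm.observe()['ft_force']);delta(wor(0,-.17,.13))
s=arm.observe();l=loc(s['position'])
for d in range(120,-1,-10):
    t=np.radians(d);y=-.084+.08*np.cos(t)-.010*np.sin(t);z=.059+.08*np.sin(t)
    print(d,round((y-l[1])/.2,3),round(-(z-s['position'][2])/.2,3))
E
```

```text
[ 0.47549531 -0.50845204  0.25644923]
clock 11.35 shift/200mm [-0.021 -0.004  0.008] turn 0.0002 loc [ 0.0008017  -0.16571604] 0.13157886494073706 q6 -0.9912111784312995
120 0.165 0.016
110 0.225 -0.013
100 0.29 -0.031
90 0.359 -0.037
80 0.429 -0.031
70 0.498 -0.013
60 0.565 0.016
50 0.627 0.056
40 0.683 0.106
30 0.73 0.163
20 0.767 0.226
10 0.794 0.293
0 0.809 0.363
```

Call:
send_rows(
  motion=[0.1,0,0,0,0,0,0,0.18,0,-0.01,0,0,0,0,0.24,0,-0.02,0,0,0,0,0.31,0,-0.03,0,0,0,0,0.38,0,-0.03,0,0,0,0,0.45,0,-0.03,0,0,0,0,0.51,0,-0.01,0,0,0,0,0.57,0,0.02,0,0,0,0],
)

```text
clock: 12.35
position: [0.5765, 0.0274, 0.1261]
eef_rot: [-1.129, -2.931, 0.0]
ft_force: [-0.1, -1.4, -0.4]
opening: 0.0005
grasp_force: 0.4
```

Call:
send_rows(
  motion=[0.06,0,0.03,0,0,0,0,0.12,0,0.09,0,0,0,0,0.165,0,0.145,0,0,0,0,0.2,0,0.21,0,0,0,0,0.22,0,0.26,0,0,0,0,0.235,0,0.3,0,0,0,0,0.24,0,0.33,0,0,0,0,0.24,0,0.335,0,0,0,0],
)

```text
clock: 13.35
position: [0.5417, 0.0591, 0.0605]
eef_rot: [-1.129, -2.931, 0.0]
ft_force: [-4.8, 0.7, 9.6]
opening: 0.0008
grasp_force: 4.4
```

```bash
python3 - <<'E'
from h import *
print(arm.observe()['ft_force']);delta(wor(0,-.004,.059))
b=cv2.cvtColor(arm.get_image("side"),cv2.COLOR_RGB2BGR)
cv2.imwrite('pics/m4.png',cv2.resize(b[130:260,210:390],(720,520),interpolation=cv2.INTER_CUBIC))
E
```

```text
[-4.83119807  0.67017931  9.64582943]
clock 13.35 shift/200mm [-0.001 -0.001  0.007] turn 0.0001 loc [ 0.00021436 -0.00370203] 0.060474717738719194 q6 -0.8255447282149729
```

View pics/m4.png

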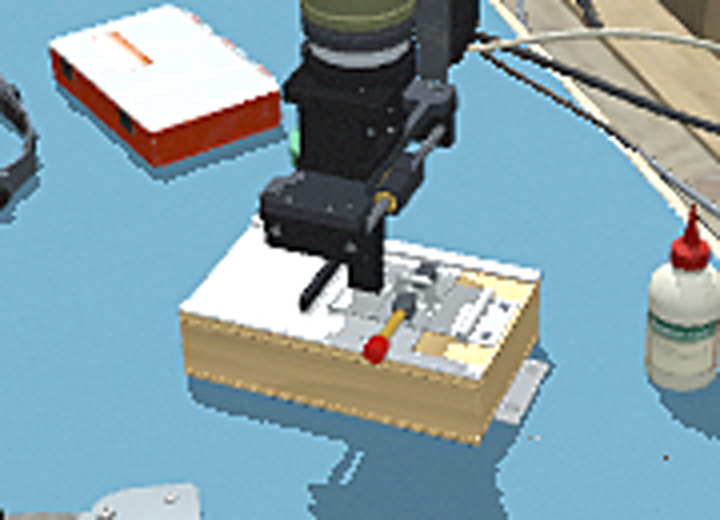

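The hasp lies flat over the staple, with the finger on its end plate at z = 0.0605. The red knob is at (375,347) in the crop, still drawn out. I'll press a little more, lift, and go round to the knob side.

Call:
send_rows(
  motion=[0,0,0.01,0,0,0,0,0,0,0.01,0,0,0,0,0,0,-0.1,0,0,0,0,0,0,-0.35,0,0,0,0,-0.1,-0.3,-0.4,0,0,0,0,-0.18,-0.6,-0.4,0,0,0,0,-0.18,-0.6,-0.4,0,0,0,0,-0.18,-0.6,-0.4,0,0,0,0],
)

```text
clock: 14.4
position: [0.4881, -0.0541, 0.1398]
eef_rot: [1.13, 2.931, 0.001]
ft_force: [0.0, 0.5, 0.1]
opening: 0.0004
grasp_force: 0.0
```

```bash
python3 - <<'E'
from h import *
W=cv2.cvtColor(arm.get_image("wrist"),cv2.COLOR_RGB2BGR)
s=arm.observe();b=cv2.cvtColor(arm.get_image("side"),cv2.COLOR_RGB2BGR)
def red(im,box):
    x0,y0,x1,y1=box;h=cv2.cvtColor(im[y0:y1,x0:x1],cv2.COLOR_BGR2HSV)
    m=((h[...,0]<6)|(h[...,0]>174))&(h[...,1]>150)&(h[...,2]>90);v,u=np.nonzero(m);return u.mean()+x0,v.mean()+y0,m.sum()
r=red(b,(290,205,325,230));print(r,'side',loc(plane(cam('side'),*r[:2],.0675)))
C=cam('wrist',s);u,v=proj(C,wor(-.072,-.04,.0675));print(u,v)
try:
  r=red(W,(int(u)-30,int(v)-30,int(u)+30,int(v)+30));print(r,loc(plane(C,*r[:2],.0675)))
except Exception as e:print(e)
delta(wor(-.12,-.04,.063))
E
```

```text
(np.float64(303.46875), np.float64(216.875), np.int64(32)) side [-0.06875256 -0.03777647]
372.94922287097774 211.65428514044308
(np.float64(376.7608695652174), np.float64(212.36521739130436), np.int64(230)) [-0.06866476 -0.0406403 ]
clock 14.5 shift/200mm [-0.002 -0.006  0.383] turn 0.0003 loc [-0.11887114 -0.03964561] 0.13960490385388985 q6 -1.0551727611991677
```

Call:
send_rows(
  motion=[0,0,0.2,0,0,0,0,0,0,0.35,0,0,0,0,0,0,0.383,0,0,0,0,0,0,0.383,0,0,0,0,0,0.05,0.383,0,0,0,0,0,0.1,0.383,0,0,0,0,0,0.16,0.383,0,0,0,0,0,0.22,0.383,0,0,0,0],
)

```text
clock: 15.5
position: [0.5182, -0.021, 0.0635]
eef_rot: [1.128, 2.931, -0.001]
ft_force: [-0.9, -1.3, 1.4]
opening: 0.0007
grasp_force: 0.7
```

Call:
send_rows(
  motion=[0,0.03,0,0,0,0,0,0,0.05,0,0,0,0,0,0,0.07,0,0,0,0,0,0,0.09,0,0,0,0,0,0,0.1,0,0,0,0,0,0,0.11,0,0,0,0,0,0,0.115,0,0,0,0,0,0,0.115,0,0,0,0,0],
)

```text
clock: 16.5
position: [0.5329, -0.0043, 0.063]
eef_rot: [-1.129, -2.932, -0.0]
ft_force: [-0.5, 0.6, -0.3]
opening: 0.0002
grasp_force: 0.3
```

```bash
python3 - <<'E'
from h import *
print(arm.observe()['ft_force']);delta(wor(-.056,-.04,.063))
E
```

```text
[-0.45153965  0.61456629 -0.27990157]
clock 16.5 shift/200mm [-0.001 -0.017  0.   ] turn 0.0002 loc [-0.05268949 -0.0397166 ] 0.06302268316454497 q6 -0.9446805371057535
```

Call:
send_rows(
  motion=[0,0.01,0,0,0,0,0,0,0.02,0,0,0,0,0,0,0.025,0,0,0,0,0,0,0.03,0,0,0,0,0,0,0.035,0,0,0,0,0,0,0.04,0,0,0,0,0,0,0.04,0,0,0,0,0,0,0.04,0,0,0,0,0],
)

```text
clock: 17.5
position: [0.534, -0.0027, 0.0624]
eef_rot: [-1.124, -2.926, 0.019]
ft_force: [-14.6, -15.9, 9.7]
opening: 0.0005
grasp_force: 11.5
```

```bash
python3 - <<'E'
from h import *
print(arm.observe()['ft_force']);delta(wor(-.056,-.04,.063))
b=cv2.cvtColor(arm.get_image("side"),cv2.COLOR_RGB2BGR)
cv2.imwrite('pics/m5.png',cv2.resize(b[150:250,230:370],(560,400),interpolation=cv2.INTER_CUBIC))
E
```

```text
[-14.64228665 -15.9496272    9.69788234]
clock 17.5 shift/200mm [-0.003 -0.027 -0.002] turn 0.0004 loc [-0.05070651 -0.03946901] 0.06243868204302883 q6 -0.9323997578639629
```

View pics/m5.png

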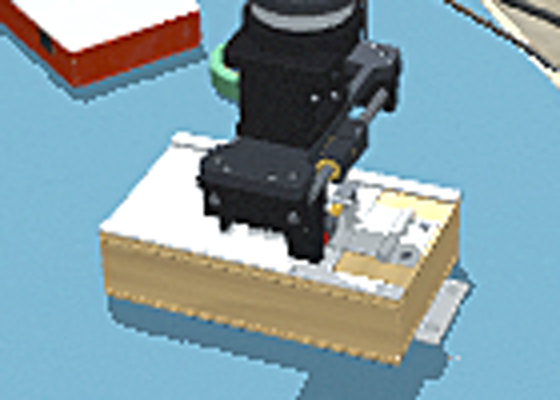

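The pin stopped with a 21 N push, the knob against its guide at about (328,240). I'll back away sideways, lift and check.

Call:
send_rows(
  motion=[0,-0.05,0,0,0,0,0,0,-0.15,0,0,0,0,0,0,-0.25,0,0,0,0,0,0,-0.35,0,0,0,0,0,0,-0.35,-0.1,0,0,0,0,0,-0.35,-0.35,0,0,0,0,0,-0.35,-0.6,0,0,0,0,0,-0.35,-0.6,0,0,0,0],
)

```text
clock: 18.55
position: [0.4937, -0.0516, 0.1886]
eef_rot: [1.126, 2.922, 0.003]
ft_force: [-0.1, -0.7, -0.4]
opening: 0.0006
grasp_force: 0.0
```

```bash
python3 - <<'E'
from h import *
s=arm.observe();print(s['clock'],s['position'],s['ft_force'])
W=cv2.cvtColor(arm.get_image("wrist"),cv2.COLOR_RGB2BGR);C=cam('wrist',s)
u,v=[int(k) for k in proj(C,wor(-.037,-.04,.0675))];print(u,v)
cv2.imwrite('pics/w6.png',cv2.resize(W[max(v-90,0):v+60,u-90:u+110],None,fx=3,fy=3,interpolation=cv2.INTER_CUBIC))
h=cv2.cvtColor(W[v-25:v+25,u-40:u+25],cv2.COLOR_BGR2HSV);m=((h[...,0]<6)|(h[...,0]>174))&(h[...,1]>150)&(h[...,2]>90)
b,a=np.nonzero(m);print(len(a),loc(plane(C,a.mean()+u-40,b.mean()+v-25,.0675)))
E
```

```text
18.55 [ 0.4937491  -0.05163575  0.18855514] [-0.14566371 -0.6930103  -0.42773316]
393 193
96 [-0.03427382 -0.04128762]
```

View pics/w6.png

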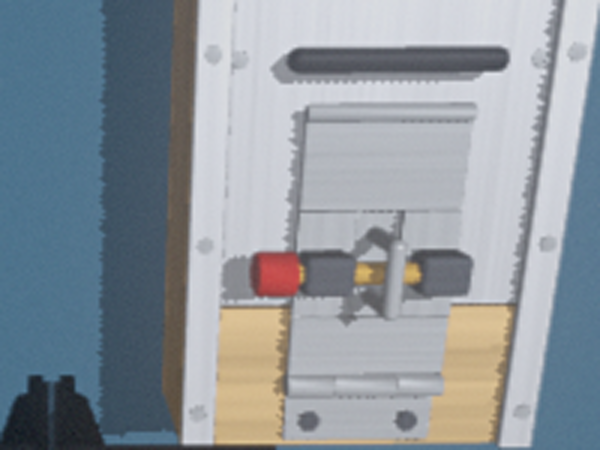

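The wrist view shows the hasp flat. The pin runs through the staple loop from (302,272) to (420,272), with the knob at (276,273) against the guide block to within about 1.5 mm. The rib and cover are in the shut position and the robot touches nothing.

```bash
python3 -c "
from workcell import arm
print(arm.sign_off())"
```

```text
the job is handed in; nothing more can be done
None
```

The brass holder is in the box with the other two, the cover is shut, the hasp is flat over the staple and the pin is home (knob within about 1.5 mm of its guide block); I handed the job in at about 18.6 s, and no verdict was returned.

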